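# Uncover the air-valve box and shut the red valve

### The job

Slide the blue cover of the air-valve box along its rails, to the left as the robot sees it, up to the stop, without lifting it, so that the bay with the valves lies open; then push the red handle fully shut, a quarter turn clockwise to its stop, so that it stands square across its pipe. Only push, lift and carry nothing; leave the cover parked open, the grey valve open and all the other things where they are.

Things in the scene. Friction and masses are not known exactly. Their poses are not given: they have to be found in the camera images.
- valve_box: Fixed grey steel air-valve box, 262 mm (its x) by 400 mm (its y), cover seat 80 mm above the table. Origin on the table, x away from the robot, y to the left, z up, yawed up to 0.25 rad. Its open bay (x -110..110, y -152..0 mm, floor 6 mm high) is at the right; the solid deck to the left (y 0..165), 80 mm high, is where the cover parks.
- left_stop (a point): Middle of the inner face of the left stop bar, at the top edge: box x 0, y 165, 92 mm above the table. The cover's run ends there. A like bar ends it at the right, box y -158. Guide rails, 9 mm wide, tops also 92 mm high, run along box y at both long edges, inner faces at x = +-122 mm. Left of the stop is a flat ledge (y 173..234, 80 mm high).
- cover: Loose blue steel cover plate, 238 (x) by 156 (y) by 5 mm, about 0.45 kg, flat on the box between the rails, 3 mm play each side, axes as the box's. Origin: centre of its underside. Starts over the bay (centre at box y -78 to -62 mm); slides along box +y, with only plain friction, until its left edge meets the left stop (centre then at box y 87).
- cover_bar (a point): Centre of the black bar of the cover's handle: 110 mm long along box x, 12 mm wide (y), 12 mm tall, centre 29 mm above the cover's underside (109 above the table), 45 mm to the +y side of the cover's centre. Two 10 mm square posts, 45 mm either side of its centre, carry it. To open, push on its -y side towards +y.
- red_pivot (a point): Point on the vertical axis of the red-handled (marked) valve at the handle's mid-height, 56 mm above the table; axes as the box's. It stands in the bay at the near place (box x -50, y -110 mm) or the far one (box x 45, y -110); the grey valve has the other. Pipes run along box y, valve bodies stay below 41 mm high, stems and hubs (22 mm diameter) reach 66 mm.
- red_tip (a point): Point on the red handle 55 mm from the pivot, at its end, mid-height (56 mm above the table). Handle blade: 12 mm thick, 18 mm tall (47 to 65 mm above the table), straight out from the pivot.
- handle_red (a joint): Red handle angle, rad: 0 = open, pointing along its pipe to the box's +y; grows clockwise seen from above; 1.571 = shut, against its stop, pointing across the pipe to the box's +x. Starts between 0 and 0.35. Stiff with friction (0.08 N m, about 2 N at 40 mm from the pivot); stays where it is left.
- handle_grey (a joint): Plain grey handle of the other valve, same shape and same sense; starts open, 0 to 0.1 rad, and is to stay open.
- grey_pivot (a point): Same as red_pivot, for the grey-handled valve.
- tin: Small steel tin, 46 mm diameter, 36 mm tall, standing on the box's ledge; origin at its underside. Leave alone.
- oil_bottle: Amber bottle with red cap, 60 mm diameter, 160 mm tall, beside the box on the left; origin at its underside. Leave alone.
- spray_can: Yellow can, 54 mm diameter, 170 mm tall, beside the box on the right; origin at its underside. Leave alone.
- hammer: Hammer, 260 mm long, lying on the left side of the table. Leave alone.
- screwdriver: Screwdriver with red handle lying on the right of the box, towards the robot. Leave alone.
- mug: White mug, 80 mm diameter, 90 mm tall, right side of the table; origin at its underside. Leave alone.
- drill_vise: Dark steel drill-press vise, 160 by 80 mm, 57 mm tall, right side of the table; origin at its underside. Leave alone.

How it is judged:
On the way, in this order (a step that is already met when the one before it is completed fails the run):
1. the cover has been slid to the left stop (within 20 mm) (y of cover in the frame of valve_box above 0.067 m), for 0.2 s.
2. the red handle has been pushed shut (value of joint handle_red above 1.47 rad), for 0.2 s.
At the end, for the whole second after the job is handed in: The cover lies flat and still on its seat within 20 mm of its left-stop position, the red handle is shut to within 0.1 rad of its stop, the grey handle is still open (below 0.3 rad), and no other thing has moved more than 30 mm or been tipped over (y of cover in the frame of valve_box above 0.067 m and value of joint handle_red above 1.47 rad and value of joint handle_grey below 0.3 rad and not (height (world z) of cover above 0.1 m or angle between cover's own z axis and vertical above 0.12 rad or distance of any of tin, oil_bottle, spray_can, hammer, screwdriver, mug, drill_vise from where it was at the start of the episode above 0.03 m or angle between any of tin, oil_bottle, spray_can, mug's own z axis and vertical above 0.35 rad) and linear speed of cover below 0.01 m/s and velocity of joint handle_red below 0.05 rad/s); the robot touches nothing.
It fails at once if the cover is lifted more than 20 mm off its seat or tilted more than 0.12 rad (height (world z) of cover above 0.1 m or angle between cover's own z axis and vertical above 0.12 rad).
It fails at once if the grey handle is turned past 0.3 rad (value of joint handle_grey above 0.3 rad).
It fails at once if a bystander is moved or lifted more than 30 mm, or tipped over (distance of any of tin, oil_bottle, spray_can, hammer, screwdriver, mug, drill_vise from where it was at the start of the episode above 0.03 m or angle between any of tin, oil_bottle, spray_can, mug's own z axis and vertical above 0.35 rad).
It also fails if it takes over 56 s, if anything falls off the work surface, if the arm or the gripper's body presses on something with over 40 N, if the wrist force passes 120 N, or if a joint passes its speed limit or range.

### The arm

A 7-joint arm with a two-finger parallel gripper is mounted at the origin on the work surface. World frame = base frame: x ahead of the robot, y to its left, z up, the work surface at z = 0. Lengths are in m, angles in rad, forces in N, time in s.
With the tool pointing down it reaches from about 0.425 to 0.875 m from the base axis. Payload 8.4 kg.
Tool frame: the origin (TCP) lies on the centre line of the jaws, within the pads' length; the fingertips stand 17 mm ahead of it and the grasp point (between the pads) lies 2 mm behind it; x points along the fingers, z is the direction in which the jaws open and shut, and the axes are right-handed (so a half turn about x gives the same grasp; the last joint's range is limited). The gripper opens to 87 mm and grips with 3 to 60 N. Pads are 19 mm wide; open, the fingers measure 117 mm over their backs; the gripper's body (75 mm by 190 mm) begins 51 mm behind the grasp point.
Start: joints at [1.079, 0.333, 0.04, 1.465, -0.013, 1.343, -0.059], TCP at [0.249, -0.6, 0.24] pointing down, gripper open.
Joint ranges: [-2.58, 2.58], [-0.38, 2.09], [-1.3, 1.39], [0.25, 2.4], [-1.5, 4.64], [0.08, 2.09], [-2.65, 2.65]. Speed limits (rad/s): [2.22, 2.22, 2.79, 2.79, 3.14, 3.14, 3.14].

### API

Orientations are given as a unit quaternion [x, y, z, w].
In Python, from cell import manip gives the robot as it stands.
- The arm moves only by the tool move_arm, never from a script. Its argument "series" is a list that holds one entry, the list of rows, each a list of 4 numbers: the shift along the tool's x, y, z in mm, then the turn about the tool's x in rad. A call has 1 to 10 rows; each row is the pose to reach, as a shift and turn from the pose commanded when the call began, along the tool's axes at that moment; what a row does not reach only later rows make up. A row lasts 1/10 s, in which the tool goes at most 50 mm and 8.59 degrees, less where a joint would pass 70% of its speed; a pose out of reach is approached as far as the arm can. A call with a gripper value outside its range is refused whole. "claw" is the finger opening in mm, from 0 to 87, set as the call begins (left out, the last holds). The fingers move at their own pace and stop on an object; "grip_force" is the grip in N (left out, the last holds). Time passes only in rows, so rows that repeat a pose let the fingers close. It gives the time, the measured TCP pose, the force and the opening at its end, in the units of the state.
- manip.get_state(): the state, without advancing time (a new reading comes with each control period).
- manip.read_camera(name): name is "scene" or "top" or "wrist"; returns a dict with "image" (480x640x3 uint8, red, green, blue), "z_map" (480x640 float32, m along the optical axis (not along the pixel's ray), 0 where there is no reading), "mtx" (3x3 intrinsics, pixels), "xyz" and "attitude" of the camera in the world. Camera axes: x right, y up, looking along -z (the intrinsics and any distortion apply to the point x, -y, -z); pixel columns grow to the right and rows downward; lengths in m; the calibration is good to about 2 mm. A picture is of the moment at which its call begins.
- manip.job_done(): hands the job in, once; it reports no verdict.
The state is a dict: "time": time; "q": joint angles; "joint_vel": joint speeds; "joint_torque": joint torques, N m; "ee_pos": TCP position; "tool_rot": TCP orientation; "ft_force": force on the tool from outside, world axes, zero at the start; "torque": the same for the moment, N m; "opening": finger opening in m.
Only numpy, scipy, OpenCV 4.12 (cv2) and the standard library are available. Lean on these libraries where they do the work, as an engineer would, in place of code of your own. Each camera call takes 0.05 s, during which the arm holds its last target. There are 200 camera calls.

## Working session

There is one attempt and no reset: what is moved stays moved. The work goes in short steps, Python scripts to look and compute and a tool call to move; the robot and the scene stay as the last step left them, time stands still between calls to the robot, and variables do not carry over. Pictures are saved under pics/ and viewed, about 8 in all and at most 12, crops included, and the job is handed in when it is done.

Besides the shell and the picture viewer there is one more tool, called as a command line: name --argument value ..., lists and objects as JSON in quotes. move_arm: Moves the arm, as the interface text tells. Its arguments: {"type":"object","properties":{"series":{"type":"array"},"claw":{"type":"number"},"grip_force":{"type":"number"}},"required":["series"]}

```bash
mkdir -p pics; cat > h.py <<'E'
import numpy as np,cv2
from scipy.spatial.transform import Rotation as R
from cell import manip
def cam(n,f=None):
    c=manip.read_camera(n)
    np.savez('%s.npz'%n,**{k:np.array(v) for k,v in c.items()})
    if f: cv2.imwrite('pics/'+f,cv2.cvtColor(c['image'],cv2.COLOR_RGB2BGR))
    return c
def rot(c):
    a=np.array(c['attitude'],float)
    return a if a.shape==(3,3) else R.from_quat(a).as_matrix()
def world(c):
    z=c['z_map'];K=np.array(c['mtx']);v,u=np.mgrid[:480,:640]
    p=np.stack([(u-K[0,2])/K[0,0]*z,-(v-K[1,2])/K[1,1]*z,-z],-1)
    return p@rot(c).T+np.array(c['xyz'])
E
python3 - <<'E'
from h import *
s=manip.get_state();print(s['time'],s['ee_pos'],s['tool_rot'],R.from_quat(s['tool_rot']).as_matrix().round(3))
for n in['top','scene']:
    c=cam(n,n+'0.png');print(n,[ (k,np.array(v).shape) for k,v in c.items()],c['xyz'],c['attitude'])
E
```

```text
0.0 [ 0.24861537 -0.60011004  0.23866633] [ 0.39310262  0.58843756 -0.39255708  0.58746106] [[-0.001  0.924  0.383]
 [ 0.001  0.383 -0.924]
 [-1.    -0.    -0.002]]
top [('image', (480, 640, 3)), ('z_map', (480, 640)), ('mtx', (3, 3)), ('xyz', (3,)), ('attitude', (4,))] [0.29704239 0.02954271 1.40817719] [-0.05916076  0.05220658  0.71513126 -0.69452268]
scene [('image', (480, 640, 3)), ('z_map', (480, 640)), ('mtx', (3, 3)), ('xyz', (3,)), ('attitude', (4,))] [1.29592487 0.42830431 0.85047312] [0.20808188 0.36068176 0.7767217  0.4725611 ]
```

View pics/top0.png

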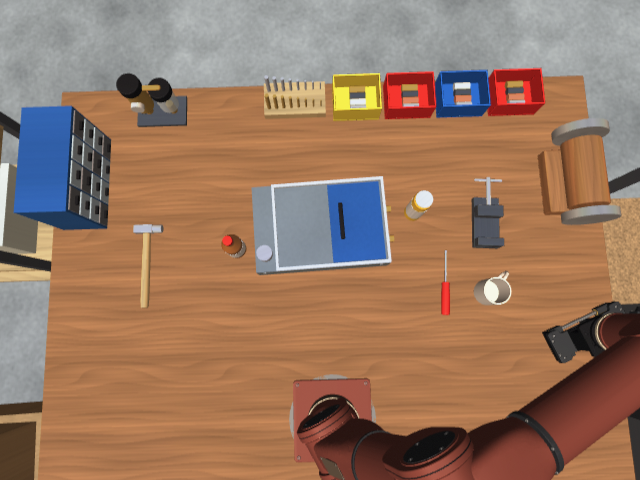

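View pics/scene0.png

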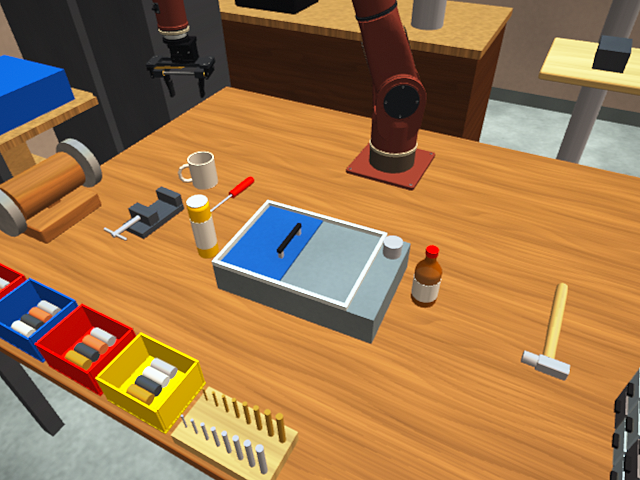

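The top view shows the box at cols 253–390, rows 178–274. The cover is at the right, with its black bar around (341,220), and the tin is at (264,254). Next I'll measure them.

```bash
python3 - <<'E'
from h import *
for n in['top','scene']:
    c=np.load(n+'.npz');w=world(c);im=c['image'].astype(int)
    near=(w[...,0]>.35)&(w[...,0]<.95)&(abs(w[...,1])<.32)
    m=near&(w[...,2]>.07)&(w[...,2]<.1)
    k=cv2.morphologyEx(m.astype(np.uint8),cv2.MORPH_OPEN,np.ones((3,3)))
    nl,l,st,_=cv2.connectedComponentsWithStats(k);i=1+np.argmax(st[1:,4]);box=l==i
    print(n,'box',cv2.minAreaRect((w[box][:,:2]*1000).astype(np.float32)))
    b=near&(im[...,2]>im[...,0]+70)&(w[...,2]>.06)
    nl,l,st,_=cv2.connectedComponentsWithStats(b.astype(np.uint8));b=l==1+np.argmax(st[1:,4])
    print('cover',cv2.minAreaRect((w[b][:,:2]*1000).astype(np.float32)),np.median(w[b][:,2]))
    d=near&(im.sum(-1)<100)&(w[...,2]>.1)&(w[...,2]<.13)
    print('bar',d.sum(),w[d].mean(0),cv2.minAreaRect((w[d][:,:2]*1000).astype(np.float32)))
    t=near&(w[...,2]>.112)
    nl,l,st,ce=cv2.connectedComponentsWithStats(t.astype(np.uint8))
    for j in range(1,nl):
        if st[j,4]>30: print('tall',st[j],w[l==j].mean(0).round(3),w[l==j][:,2].max().round(3))
E
```

```text
top box ((579.1246337890625, 18.970062255859375), (263.2234802246094, 400.2998962402344), 2.6627626419067383)
cover ((584.1045532226562, -90.00257873535156), (239.03024291992188, 158.39352416992188), 2.708266019821167) 0.0840360768837013
bar 14 [ 0.57884682 -0.04718042  0.11191973] ((577.762451171875, -47.21137237548828), (6.155150413513184, 101.72168731689453), 89.9722900390625)
tall [411 190  22  23 370] [ 0.618 -0.271  0.159] 0.175
tall [338 202   6  22  62] [ 0.601 -0.042  0.115] 0.12
tall [340 225   5  14  45] [ 0.547 -0.045  0.114] 0.12
tall [222 235  16  15 177] [0.521 0.279 0.137] 0.163
tall [256 245  16  15 170] [0.493 0.185 0.115] 0.122
scene box ((576.5728149414062, 20.298843383789062), (267.45928955078125, 403.1091613769531), 2.8317174911499023)
cover ((577.1217041015625, -90.86113739013672), (242.2998504638672, 165.14080810546875), 2.8533873558044434) 0.0834536920330865
bar 163 [ 0.58584043 -0.04033756  0.11248159] ((580.208740234375, -40.99211883544922), (109.21880340576172, 12.892661094665527), 2.3309242725372314)
tall [187 195  26  32 621] [ 0.631 -0.264  0.15 ] 0.172
tall [277 223  25  28 112] [ 0.583 -0.041  0.114] 0.116
tall [384 236  20  14 205] [0.491 0.187 0.114] 0.119
tall [420 245  20  27 346] [0.529 0.286 0.137] 0.161
```

move_arm --series '[[[0, 38, -27.5, -0.122], [0, 76, -55, -0.244], [0, 114, -82.5, -0.366], [0, 152, -110, -0.488], [0, 190, -137.5, -0.61], [0, 228, -165, -0.732], [0, 266, -192.5, -0.854], [0, 304, -220, -0.976], [0, 342, -247.5, -1.098], [0, 380, -275, -1.22]]]' --claw 50

```text
time: 1.1
ee_pos: [0.495, -0.1992, 0.2394]
tool_rot: [-0.017, 0.707, 0.017, 0.707]
ft_force: [1.2, -0.3, 0.7]
opening: 0.0501
```

```bash
cat > t.py <<'E'
import sys
from h import *
# usage: target x y z(mm) -> tool-axis shift
s=manip.get_state();M=R.from_quat(s['tool_rot']).as_matrix()
print('t',s['time'],'pos',(np.array(s['ee_pos'])*1000).round(1),'F',np.array(s['ft_force']).round(1),'yaw z',np.arctan2(M[1,2],M[0,2]).round(3),'open',s['opening'],'q7',s['q'][6])
print(M.round(3))
if len(sys.argv)>3: print('shift',(M.T@(np.array(list(map(float,sys.argv[1:4])))-np.array(s['ee_pos'])*1000)).round(1))
E
python3 t.py 582 -68 240
```

```text
t 1.1 pos [ 495.  -199.2  239.4] F [ 1.2 -0.3  0.7] yaw z 0.047 open 0.05005037665667706 q7 0.3058060861920997
[[-0.    -0.047  0.999]
 [-0.     0.999  0.047]
 [-1.    -0.    -0.   ]]
shift [ -0.6 127.   93. ]
```

move_arm --series '[[[0, 31, 23, 0], [0, 62, 46, 0], [0, 93, 70, 0], [0, 123, 93, 0], [25, 123, 93, 0], [65, 123, 93, 0], [100, 123, 93, 0], [118, 123, 93, 0], [125, 123, 93, 0], [125, 123, 93, 0]]]'

```text
time: 2.1
ee_pos: [0.5818, -0.0741, 0.1138]
tool_rot: [-0.015, 0.708, 0.015, 0.706]
ft_force: [0.6, -0.3, 0.1]
opening: 0.0503
```

```bash
python3 t.py 582 -59 114; python3 - <<'E'
from h import *
c=cam('scene');cv2.imwrite('pics/s1.png',cv2.resize(cv2.cvtColor(c['image'][120:320,180:430],cv2.COLOR_RGB2BGR),None,fx=3,fy=3))
E
```

```text
t 2.1 pos [581.8 -74.1 113.8] F [ 0.6 -0.3  0.1] yaw z 0.042 open 0.05031863101432779 q7 -0.044611166479898115
[[-0.002 -0.042  0.999]
 [ 0.     0.999  0.042]
 [-1.     0.001 -0.002]]
shift [-0.2 15.1  0.8]
```

View pics/s1.png

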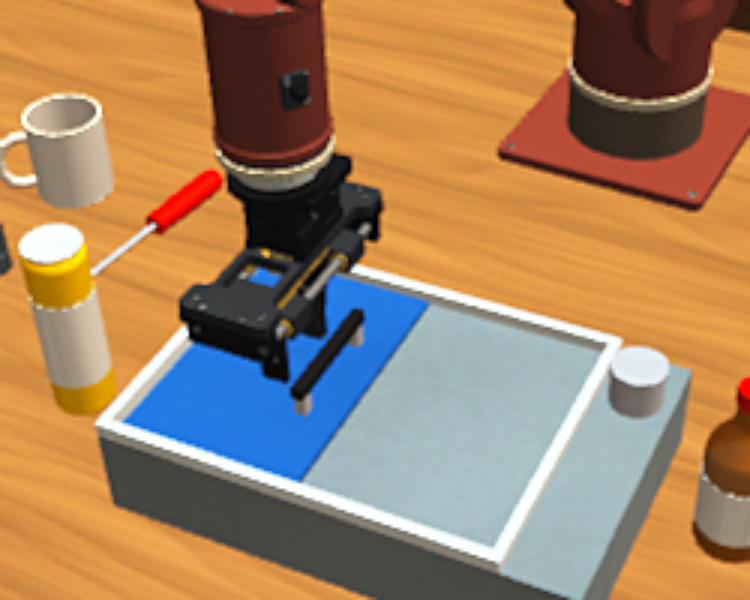

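The crop shows both fingers on the −y side of the bar and clear of it, at crop px (270,365) and (315,320). I'll push now.

move_arm --series '[[[0, 6, 0, 0], [0, 12, 0, 0], [0, 20, 0, 0], [0, 32, 0, 0], [0, 46, 0, 0], [0, 60, 0, 0], [0, 75, 0, 0], [0, 90, 0, 0], [0, 105, 0, 0], [0, 120, 0, 0]]]'

```text
time: 3.15
ee_pos: [0.578, 0.0451, 0.1158]
tool_rot: [-0.015, 0.706, 0.014, 0.708]
ft_force: [0.3, -6.4, 4.4]
opening: 0.0498
```

move_arm --series '[[[0, 10, 0, 0], [0, 18, 0, 0], [0, 25, 0, 0], [0, 31, 0, 0], [0, 36, 0, 0], [0, 40, 0, 0], [0, 43, 0, 0], [0, 46, 0, 0], [0, 46, 0, 0]]]'

```text
time: 4.05
ee_pos: [0.5762, 0.091, 0.1157]
tool_rot: [-0.015, 0.706, 0.014, 0.708]
ft_force: [0.6, -5.3, 4.4]
opening: 0.05
```

```bash
python3 t.py; python3 - <<'E'
from h import *
c=cam('top','top2.png');w=world(c);im=c['image'].astype(int)
b=(abs(w[...,1])<.32)&(w[...,0]>.35)&(w[...,0]<.95)&(im[...,2]>im[...,0]+70)&(w[...,2]>.06)
nl,l,st,_=cv2.connectedComponentsWithStats(b.astype(np.uint8));b=l==1+np.argmax(st[1:,4])
print(cv2.minAreaRect((w[b][:,:2]*1000).astype(np.float32)))
cv2.imwrite('pics/t2.png',cv2.resize(cv2.cvtColor(c['image'][160:290,240:410],cv2.COLOR_RGB2BGR),None,fx=4,fy=4))
E
```

```text
t 4.05 pos [576.2  91.  115.7] F [ 0.6 -5.3  4.4] yaw z 0.041 open 0.050033355854239445 q7 -0.35143702125656945
[[ 0.002 -0.041  0.999]
 [-0.001  0.999  0.041]
 [-1.    -0.002  0.002]]
((593.42919921875, 6.789194107055664), (208.33428955078125, 43.60821533203125), 2.608515501022339)
```

View pics/t2.png

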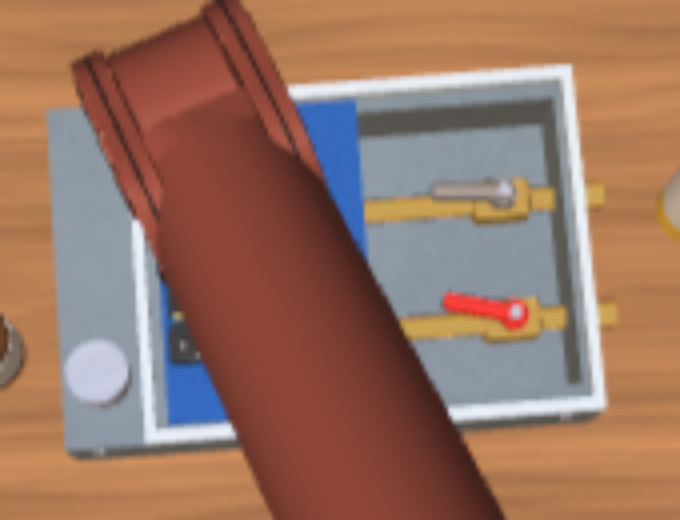

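The view shows the bay open. The red handle is near, with its pivot at crop (515,312) and tip at (447,300). The grey one is far, and the cover edge is about 9 mm short of the stop, so I'll push that last bit gently.

move_arm --series '[[[0, 2, 0, 0], [0, 4, 0, 0], [0, 6, 0, 0], [0, 7, 0, 0], [0, 8, 0, 0], [0, 8, 0, 0]]]'

```text
time: 4.7
ee_pos: [0.5758, 0.0986, 0.1156]
tool_rot: [-0.015, 0.706, 0.014, 0.708]
ft_force: [1.0, -5.9, 5.5]
opening: 0.05
```

```bash
python3 t.py; python3 - <<'E'
from h import *
c=cam('top');w=world(c);im=c['image'].astype(int)
b=(abs(w[...,1])<.32)&(w[...,0]>.35)&(w[...,0]<.95)&(im[...,2]>im[...,0]+70)&(w[...,2]>.06)
nl,l,st,_=cv2.connectedComponentsWithStats(b.astype(np.uint8));b=l==1+np.argmax(st[1:,4])
r=cv2.minAreaRect((w[b][:,:2]*1000).astype(np.float32));print(r)
reg=(w[...,1]<-.03)&(w[...,1]>-.2)&(w[...,0]>.44)&(w[...,0]<.72)&(w[...,2]>.045)&(w[...,2]<.075)
for nm,m in(('red',reg&(im[...,0]>im[...,1]+90)&(im[...,0]>im[...,2]+90)),('grey',reg&(np.ptp(im,axis=-1)<40)&(w[...,0]>.58)&(w[...,0]<.68))):
    q=w[m]*1000;print(nm,len(q),q.min(0),q.max(0),np.median(q,0),cv2.minAreaRect(q[:,:2].astype(np.float32)))
E
```

```text
t 4.7 pos [575.8  98.6 115.6] F [ 1.  -5.9  5.5] yaw z 0.041 open 0.04995885224819034 q7 -0.3663945342361588
[[ 0.002 -0.041  0.999]
 [-0.002  0.999  0.041]
 [-1.    -0.002  0.002]]
((594.4166259765625, 15.063514709472656), (208.68276977539062, 45.925045013427734), 2.5520803928375244)
red 94 [ 524.91799592 -135.43607349   45.91318748] [550.24176924 -74.6360153   71.30833781] [ 539.48441543 -107.34289772   61.90556947] ((537.4618530273438, -104.83699798583984), (62.122703552246094, 19.96283721923828), 83.49655151367188)
grey 161 [ 581.32478626 -168.97047069   46.14008541] [677.26165904 -68.57730872  73.57927439] [ 629.58727121 -115.48310252   61.93273281] ((626.2999267578125, -117.5096435546875), (96.05390930175781, 97.52081298828125), 3.637875556945801)
```

move_arm --series '[[[0, 2, 0, 0], [0, 4, 0, 0], [0, 4, 0, 0], [0, -6, 0, 0], [0, -18, 0, 0], [-20, -25, 0, 0], [-60, -25, 0, 0], [-80, -60, -20, 0], [-80, -100, -40, 0], [-80, -140, -60, 0]]]'

```text
time: 5.75
ee_pos: [0.5205, -0.0437, 0.1953]
tool_rot: [-0.015, 0.706, 0.015, 0.708]
ft_force: [0.2, -0.6, 0.3]
opening: 0.0501
```

move_arm --series '[[[0, -20, -10, 0], [0, -35, -18, 0], [0, -40, -22, 0], [0, -40, -22, 0], [0, -40, -22, 0]]]' --claw 0

```text
time: 6.25
ee_pos: [0.501, -0.0825, 0.1946]
tool_rot: [-0.015, 0.707, 0.015, 0.707]
ft_force: [-0.5, 0.2, -0.6]
opening: 0.0177
```

```bash
python3 - <<'E'
from h import *
s=manip.get_state();o=np.array([579.6,-14.5]);a=.047;B=np.array([[np.cos(a),-np.sin(a)],[np.sin(a),np.cos(a)]])
p=np.array(s['ee_pos'])*1000;print(s['time'],'box',B.T@(p[:2]-o),p[2],s['opening'],R.from_quat(s['tool_rot']).as_matrix().round(3))
c=cam('scene');w=world(c);im=c['image'].astype(int)
b=(im[...,2]>im[...,0]+70)&(w[...,2]>.06)&(w[...,0]<.9)&(abs(w[...,1])<.3)&(w[...,0]>.4)
q=w[b][:,:2]*1000-o;q=q@B
print('cover box pct',np.percentile(q,[1,99],axis=0))
r=(im[...,0]>im[...,1]+90)&(im[...,0]>im[...,2]+90)&(w[...,2]>.03)&(w[...,2]<.08)&(abs(w[...,1]+.1)<.06)&(abs(w[...,0]-.55)<.07)
q=w[r]*1000;q[:,:2]=(q[:,:2]-o)@B;print('red',len(q),np.percentile(q,[2,50,98],axis=0).round(1) if len(q) else '')
cv2.imwrite('pics/s3.png',cv2.resize(cv2.cvtColor(c['image'][120:320,180:430],cv2.COLOR_RGB2BGR),None,fx=3,fy=3))
E
```

```text
6.25 box [-81.69702378 -64.26667243] 194.62363744410996 0.01765179804498451 [[ 0.    -0.043  0.999]
 [ 0.001  0.999  0.043]
 [-1.     0.001  0.   ]]
cover box pct [[-117.54337417    7.12817258]
 [ 111.64935949  160.9362685 ]]
red 143 [[ -53.  -114.4   46.6]
 [ -41.6  -84.9   59.7]
 [ -32.9  -55.5   65.4]]
```

View pics/s3.png

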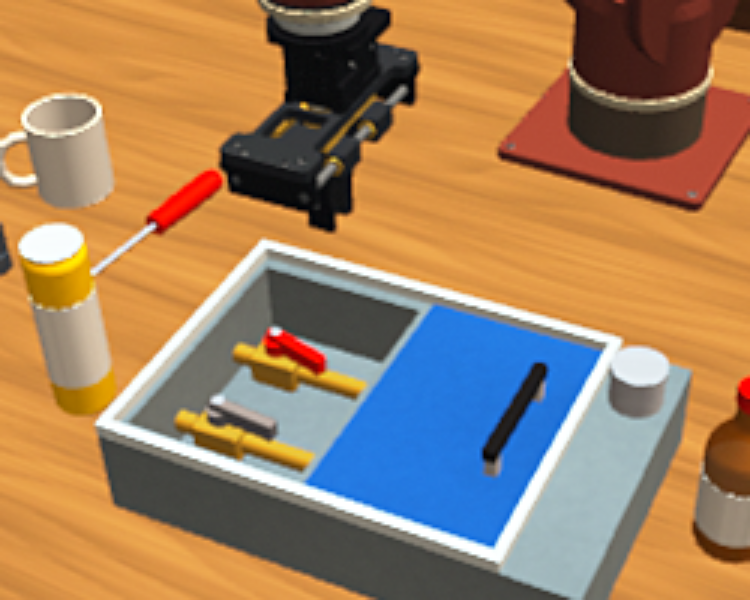

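The crop shows the cover at its stop (its points span box y 7..161), with the red handle at about (295,350) and the closing gripper above and behind it. I'll descend beside the handle.

move_arm --series '[[[20, 0, 0, 0], [55, 0, 0, 0], [90, 0, 0, 0], [112, 0, 0, 0], [122, 0, 0, 0], [129, 0, 0, 0], [129, 0, 0, 0]]]'

```text
time: 7.0
ee_pos: [0.5009, -0.0831, 0.0655]
tool_rot: [-0.015, 0.707, 0.015, 0.707]
ft_force: [-0.6, 0.3, 0.6]
opening: 0.0002
```

```bash
cat > b.py <<'E'
from h import *
o=np.array([579.6,-14.5]);a=.047;B=np.array([[np.cos(a),-np.sin(a)],[np.sin(a),np.cos(a)]])
s=manip.get_state();p=np.array(s['ee_pos'])*1000;print(s['time'],'box',B.T@(p[:2]-o),p[2],s['opening'],np.array(s['ft_force']).round(1))
for t in np.arange(.0,1.62,.2).tolist()+[1.571,1.62]:
    u=np.array([np.sin(t),np.cos(t)]);n=np.array([u[1],-u[0]]);e=6+15*abs(n[0])+9.5*abs(n[1])
    f=np.array([-50,-110])+40*u-e*n
    print(round(t,2),f.round(1),'rel',(f-B.T@(p[:2]-o)).round(1))
c=cam('scene');cv2.imwrite('pics/s4.png',cv2.resize(cv2.cvtColor(c['image'][180:300,200:330],cv2.COLOR_RGB2BGR),None,fx=5,fy=5))
E
python3 b.py
```

```text
7.0 box [-81.79091802 -64.8321733 ] 65.53283798240773 0.00017771306849969861 [-0.6  0.3  0.6]
0.0 [-71. -70.] rel [10.8 -5.2]
0.2 [-64.2 -66.3] rel [17.6 -1.5]
0.4 [-56.1 -64. ] rel [25.7  0.8]
0.6 [-47.  -63.6] rel [34.8  1.3]
0.8 [-37.5 -65.4] rel [44.3 -0.6]
1.0 [-28.3 -69.8] rel [53.5 -5. ]
1.2 [-20.1 -76.6] rel [ 61.7 -11.8]
1.4 [-13.6 -85.6] rel [ 68.2 -20.7]
1.6 [ -9.6 -95.2] rel [ 72.2 -30.4]
1.57 [-10.  -94.5] rel [ 71.8 -29.7]
1.62 [ -9.3 -95.8] rel [ 72.5 -30.9]
```

View pics/s4.png

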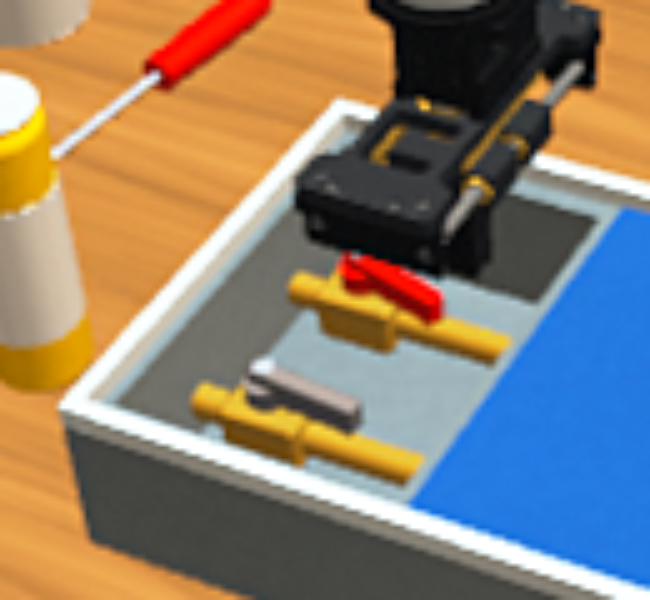

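The fingers stand behind the red handle at crop (465,255), clear of everything. I'll sweep along the computed arc.

move_arm --series '[[[0, -3, 9, 0], [0, -2, 18, 0], [0, 0, 26, 0], [0, 0, 35, 0], [0, -1, 44, 0], [0, -5, 53, 0], [0, -12, 62, 0], [0, -16, 65, 0], [0, -21, 68, 0], [0, -21, 68, 0]]]'

```text
time: 8.05
ee_pos: [0.5702, -0.1027, 0.0657]
tool_rot: [-0.015, 0.707, 0.014, 0.707]
ft_force: [1.2, -1.0, -0.5]
opening: 0.0002
```

move_arm --series '[[[0, -4, 2, 0], [0, -7, 3, 0], [0, -9, 4, 0], [0, -11, 4, 0], [0, -12, 4, 0], [0, -12, 4, 0]]]'

```text
time: 8.65
ee_pos: [0.5728, -0.1082, 0.0655]
tool_rot: [-0.014, 0.708, 0.018, 0.706]
ft_force: [-8.9, 16.5, 7.3]
opening: 0.0004
```

```bash
sed -i s/s4.png/s5.png/ b.py; python3 b.py|sed -n '1p;11p'
```

```text
8.65 box [-11.18469079 -93.26925841] 65.52040136354331 0.0003952820854135159 [-8.9 16.5  7.3]
1.57 [-10.  -94.5] rel [ 1.2 -1.2]
```

View pics/s5.png

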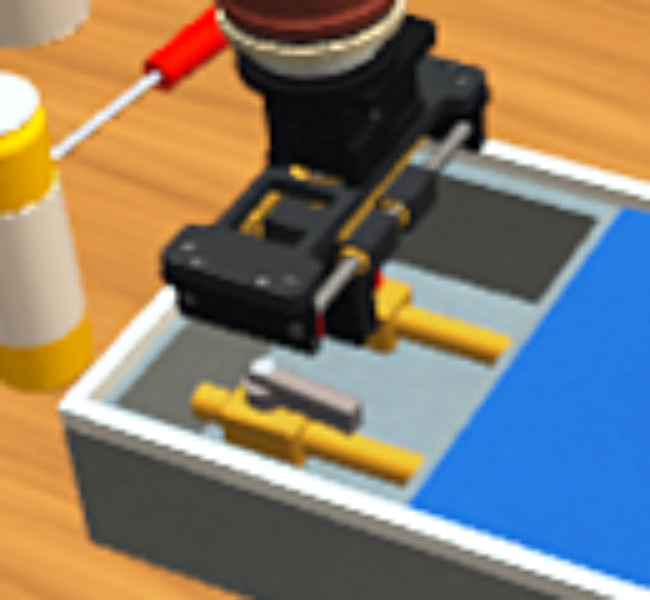

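The force rose to about 17 N with the finger at the computed end position, so the handle is on its stop and the grey one is untouched. I'll back off, rise, clear the view and check.

move_arm --series '[[[0, 8, -1, 0], [0, 18, -1, 0], [0, 24, -1, 0], [-20, 24, -1, 0], [-60, 24, -1, 0], [-105, 24, -1, 0], [-150, 24, -1, 0], [-150, 24, -40, 0], [-150, 24, -80, 0], [-150, 24, -80, 0]]]'

```text
time: 9.7
ee_pos: [0.4893, -0.0938, 0.2157]
tool_rot: [-0.015, 0.707, 0.013, 0.706]
ft_force: [-0.9, -0.3, 0.2]
opening: 0.0006
```

```bash
python3 - <<'E'
from h import *
s=manip.get_state();print(s['time'],s['ee_pos'],np.array(s['ft_force']).round(1))
o=np.array([579.6,-14.5]);a=.047;B=np.array([[np.cos(a),-np.sin(a)],[np.sin(a),np.cos(a)]])
c=cam('scene');w=world(c);im=c['image'].astype(int)
r=(im[...,0]>im[...,1]+90)&(im[...,0]>im[...,2]+90)&(w[...,2]>.045)&(w[...,2]<.08)&(abs(w[...,1]+.1)<.07)&(abs(w[...,0]-.56)<.09)
q=w[r]*1000;q[:,:2]=(q[:,:2]-o)@B;t=q[q[:,2]>60]
print('red',np.percentile(q,[2,50,98],axis=0).round(1),cv2.minAreaRect(t[:,:2].astype(np.float32)),cv2.fitLine(t[:,:2].astype(np.float32),cv2.DIST_HUBER,0,.01,.01).ravel())
b=(im[...,2]>im[...,0]+70)&(w[...,2]>.06)&(w[...,0]<.9)&(abs(w[...,1])<.3)&(w[...,0]>.4)
q=(w[b][:,:2]*1000-o)@B;print('cover',np.percentile(q,[1,99],axis=0))
cv2.imwrite('pics/s6.png',cv2.resize(cv2.cvtColor(c['image'][120:320,180:430],cv2.COLOR_RGB2BGR),None,fx=3,fy=3))
E
```

```text
9.7 [ 0.48932271 -0.09377708  0.21574937] [-0.9 -0.3  0.2]
red [[ -57.7 -113.    49.2]
 [ -24.7 -103.8   61. ]
 [   3.5  -98.5   65.8]] ((-27.630029678344727, -106.75898742675781), (61.38224411010742, 14.178274154663086), 1.0790194272994995) [ 9.97921348e-01 -6.44433051e-02 -2.37275372e+01 -1.06393814e+02]
cover [[-117.55801498    7.43383194]
 [ 111.21814231  161.02328727]]
```

View pics/s6.png

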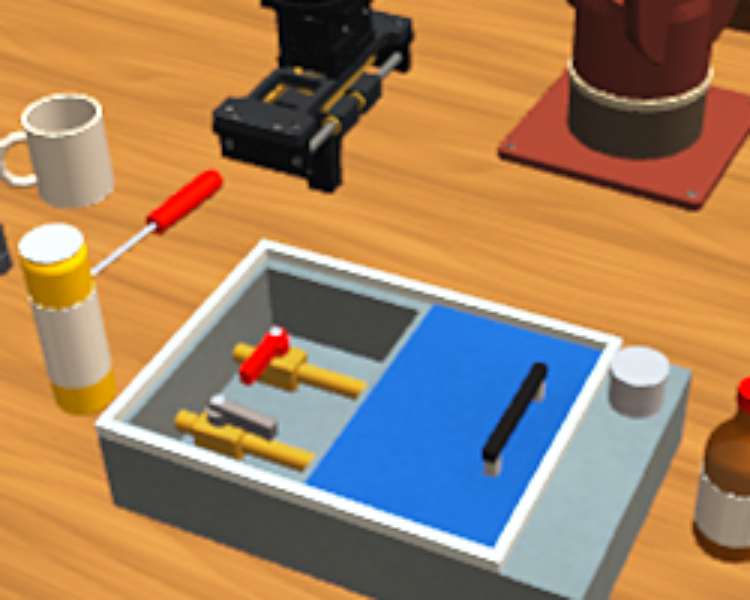

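The red handle lies square across its pipe, running from crop (280,340) to (245,375), roughly parallel to the cover's bar. The grey handle is still along its pipe, the cover is at the stop, the tin and can are where they were, and the arm is clear. Handing in.

```bash
python3 -c "
from cell import manip
print(manip.job_done())"
```

```text
the job is handed in; nothing more can be done
None
```

The cover is parked open at the left stop and the red handle is shut. I handed the job in after about 10 s of robot time; no verdict was reported.

- **Cover:** I pushed it along its rails by the handle bar with both fingers. In the last picture its points span box y 7–161 mm, putting its centre at about 85–87 mm (the stop is at 87).
- **Red handle:** I swept it clockwise with the closed fingers until the force rose to about 17 N, more than friction explains, so I took that as the stop. The two angle fits disagreed slightly. The outline fit put it within about 0.02 rad of square and the line fit about 0.06 rad past square, which I put down to the oblique view.
- **Everything else:** The grey handle still lies along its pipe. The tin, bottle, spray can, screwdriver and mug look unmoved in the last picture. It did not show the hammer, and the vise was almost out of view, but the arm went nowhere near the hammer and passed well above the vise. The arm finished clear, with no contact force.

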